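# Feed a board rack past a treadle gate

### The arm

A 7-joint arm with a two-finger parallel gripper is mounted at the origin on the work surface. World frame = base frame: x ahead of the robot, y to its left, z up, the work surface at z = 0. Lengths are in m, angles in rad, forces in N, time in s.
With the tool pointing down it reaches from about 0.35 to 0.9 m from the base axis. Payload 19.9 kg.
Tool frame: the origin (TCP) lies midway between the tips of the shut fingers; the grasp point (between the pads) lies 19 mm behind it (tcp_to_grasp is the distance from the TCP to the grasp point, in m); z points along the fingers, y is the direction in which the jaws open and shut (so a half turn about z gives the same grasp; the last joint's range is limited). The gripper opens to 85 mm and grips with 20 to 120 N. Pads are 22 mm wide; open, the fingers measure 114 mm over their backs; the gripper's body (76 mm by 85 mm) begins 54 mm behind the grasp point. The pads swing forward as they close: fully open they stand 13 mm farther back than shut.
Start: joints at [1.06, 0.417, -0.01, 1.614, 0.005, 1.111, -0.053], TCP at [0.282, -0.558, 0.231] pointing down, gripper open.
Joint ranges: [-2.81, 2.81], [-0.39, 2.02], [-1.27, 1.25], [0.06, 2.57], [-1.19, 4.33], [0.19, 2], [-2.82, 2.82]. Speed limits (rad/s): [1.89, 1.89, 2.39, 2.39, 3.01, 3.01, 3.01].

### API

Orientations are given as a unit quaternion [x, y, z, w].
In Python, from rig import * gives the robot as it stands. The module is installed in compiled form; this text tells all that it offers.
- The arm moves only by the shell command python3 -m handwheel 'ROWS' [FORCE]. ROWS is JSON, a list of rows, each an object of numbers: "hand": the closure, from 0 (fully open) to 1 (shut); "dx", "dy", "dz": the shift along the tool's x, y, z each as a share of 0.025 m, from -1 to 1; "turn": the turn about the tool's z as a share of 0.08 rad, from -1 to 1. In form: [{"hand": .., "dx": .., "dy": .., "dz": .., "turn": ..}, ...]. A call has 1 to 20 rows; each row shifts and turns the commanded pose from where the row before left it, along the tool's axes as they then stand; what a row does not reach is not made up. A row lasts 1/12 s, in which the tool goes at most 41.7 mm and 7.16 degrees, less where a joint would pass 70% of its speed; a pose out of reach is approached as far as the arm can. A call with a number of a shift or a turn outside -1 to 1 is refused whole. A call with a gripper value outside its range is refused whole. The fingers move at their own pace and stop on an object; FORCE is the grip in N (left out, the last holds). Time passes only in rows, so rows that do not move let the fingers close. It gives the time, the measured TCP pose, the force and the opening at its end, in the units of the state.
- observe(): the state, without advancing time (a new reading comes with each control period).
- get_image(name): name is "side" or "top"; returns the picture (400x640x3 uint8, blue, green, red); there is no depth.
- camera_info(name): a dict with "fx", "fy", "cx", "cy" (pixels), "R" (3x3) and "t" (3): a world point X has camera coordinates R X + t. Camera axes: x right, y down, z forward; pixel columns grow to the right and rows downward; lengths in m; the calibration is good to about 2 mm. A picture is of the moment at which its call begins. camera_info takes no time and is no camera call.
- sign_off(): hands the job in, once; it reports no verdict.
The state is a dict: "time_s": time; "qpos": joint angles; "qvel": joint speeds; "joint_efforts": joint torques, N m; "position": TCP position; "eef_rot": TCP orientation; "contact_force": force on the tool from outside, world axes, zero at the start; "wrist_torque": the same for the moment, N m; "finger_gap": finger opening in m.
Only numpy, scipy, OpenCV 4.12 (cv2) and the standard library are available. Lean on these libraries where they do the work, as an engineer would, in place of code of your own. Each camera call takes 0.05 s, during which the arm holds its last target.

### The job

Hold the gate open by pressing its long grey treadle down with one fingertip, and while it is held push the rack of circuit boards along the chute with the other finger, past the gate, until it is fully home against the board reader. Keep the gate held until the whole rack is past it, then let go so that it comes up shut behind the rack. Push only: do not lift or tip the rack, and leave the other things on the bench where they are.

Things in the scene. Friction and masses are not known exactly. Their poses are not given: they have to be found in the camera images.
- station: fixed aluminium feed chute. Origin on the table under the chute's centre line, at the gate; z up, y along the chute in the feeding direction, x across it towards the treadle (away from the robot). Floor 65 mm above the table, y = -250 to +140 mm; inner width 72 mm (x = -36 to +36); side walls 5 mm thick, 12 mm high above the floor
- end_stop (a point): middle of the foot of the grey board reader's face, which ends the chute (station x 0, y +140 mm, on the chute floor). The rack is home when it touches this face. The reader is a fixed box 115 mm high, station x = -55 to +145, y = +140 to +290 mm
- blade_top (a point): middle of the top edge of the gate's steel stop blade (moves with the gate). It stands up through a slot in the chute floor, 49 mm wide (station x = -15 to +34), 12 mm thick (y = -6 to +6), 14 mm above the floor when shut, and sinks below the floor when open. The rack cannot push it open
- gate (a joint): gate angle, rad. Hinge line along the chute at station x = +165 mm, 81 mm above the table. Treadle and blade are one part: pressing the treadle down sinks the blade. 0 = shut, above 0.12 = blade wholly below the chute floor (open), 0.26 = lower stop. A spring shuts it when let go; holding it open takes about 5 to 8 N pressed down 85 mm from the hinge
- treadle_mid (a point): middle of the treadle's top (moves with it): flat grey plate, station x = +48 to +165, y = -235 to +75 mm; point at x +81, y -80, 85 mm from the hinge. Shut, it slopes 0.19 rad down to the hinge, point 99 mm above the table; at gate angle 0.19 it is level, top 83 mm up. Press it anywhere along its length; a fingertip slides along it. At x +81 the gate is open with the tip 78 to 88 mm up
- rack: black board rack with four green circuit boards standing lengthwise, 110 mm long (its y, the feeding direction), 66 wide, 45 tall, about 0.4 kg. Origin at the centre of its underside. It stands on the chute floor before the gate, axes parallel to the station's. Push its flat rear end plate (66 wide, 45 tall, 55 mm behind the origin). Home, its origin is at station y +85, its rear end at +30 mm
- flux: small amber bottle with black cap, 32 mm across, 65 mm tall, bystander, near the chute's robot side; origin centre of its underside
- reel: grey solder reel standing on its flange, 54 mm across, 34 mm tall, bystander, near the chute's robot side; origin centre of its underside
- tin: small open steel cup, 52 mm across, 40 mm tall, bystander, near the chute's robot side; origin centre of its underside
- driver: black-handled screwdriver, 150 mm long, lying on the table to the right, bystander
- bits: white divided parts tray, 90 x 70 x 25 mm, on the table to the left, bystander; origin centre of its underside
- mouse: black computer mouse on its mat to the right, 100 x 60 x 30 mm, bystander; origin centre of its underside
Things that resemble listed ones, but are neither listed nor needed, are in the scene too. What is shaped like the rack but yellow is not meant.

How it is judged:
By the outcome, as a careful person would: the job done as asked, in the order asked, and still so for the second after the job is handed in, with the robot touching nothing.
It also fails if it takes over 42 s, if anything falls off the work surface, if the arm or the gripper's body presses on something with over 40 N, if the wrist force passes 120 N, or if a joint passes its speed limit or range.

## Working session

There is one attempt and no reset: what is moved stays moved. The work goes in short steps, Python scripts to look and compute and a shell command to move; the robot and the scene stay as the last step left them, time stands still between calls to the robot, and variables do not carry over. Pictures are saved under pics/ and viewed, and the job is handed in when it is done.

```bash
mkdir -p pics
python3 - <<'E'
from rig import *
import cv2
s=observe();print({k:s[k] for k in('time_s','position','eef_rot','finger_gap','contact_force')})
for n in('side','top'):
    cv2.imwrite(f'pics/{n}0.png',get_image(n)); print(n,camera_info(n))
E
```

```text
{'time_s': 0.0, 'position': array([ 0.28222156, -0.55726049,  0.23065448]), 'eef_rot': array([ 9.72654002e-01,  2.32258073e-01, -1.75460373e-04, -5.90585473e-04]), 'finger_gap': 0.08545196887656811, 'contact_force': array([ 0.28263546, -0.18894763, -0.17637456])}
side {'fx': 404.1778992975412, 'fy': 404.1778992975412, 'cx': 310.7394318518471, 'cy': 204.53096185887802, 'R': array([[-6.95925286e-01, -7.18114043e-01, -4.66684458e-04],
       [-5.30520996e-01,  5.14566383e-01, -6.73623716e-01],
       [ 4.83978790e-01, -4.68544191e-01, -7.39074334e-01]]), 't': array([0.36153363, 0.27930759, 0.97279084])}
top {'fx': 444.39786304038694, 'fy': 444.39786304038694, 'cx': 325.6949290253934, 'cy': 198.65535511334815, 'R': array([[ 0.01388765, -0.999897  , -0.00362272],
       [-0.98541473, -0.01307179, -0.16966716],
       [ 0.16960233,  0.00592616, -0.98549476]]), 't': array([0.05355773, 0.48333546, 1.54275849])}
```

View pics/side0.png

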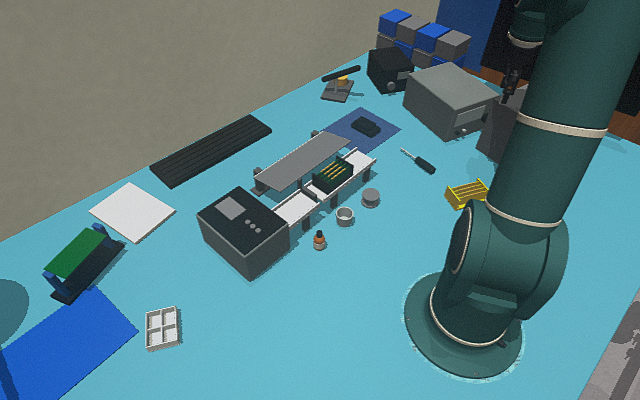

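View pics/top0.png

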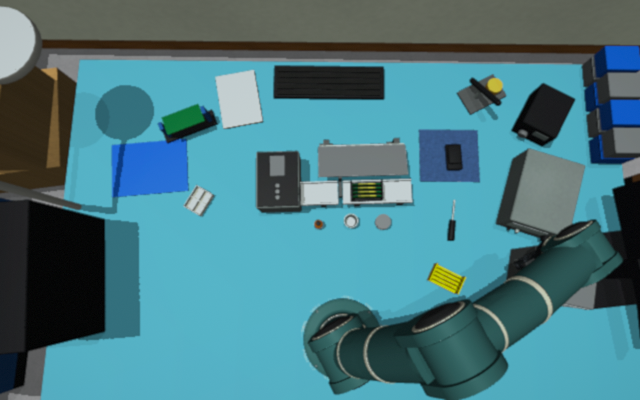

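The top view shows the chute at cols 300-412, row ~192, the reader at cols 257-300, the treadle at cols 318-408, row ~160, and the rack at cols 350-384. I'll enlarge both views to measure them.

Run:
```python
import cv2
a=cv2.imread('pics/top0.png')[130:240,245:425];cv2.imwrite('pics/topz.png',cv2.resize(a,None,fx=4.4,fy=4.4,interpolation=cv2.INTER_CUBIC))
a=cv2.imread('pics/side0.png')[120:280,190:390];cv2.imwrite('pics/sidez.png',cv2.resize(a,None,fx=3.7,fy=3.7,interpolation=cv2.INTER_CUBIC))
```

```text
(no output)
```

View pics/topz.png

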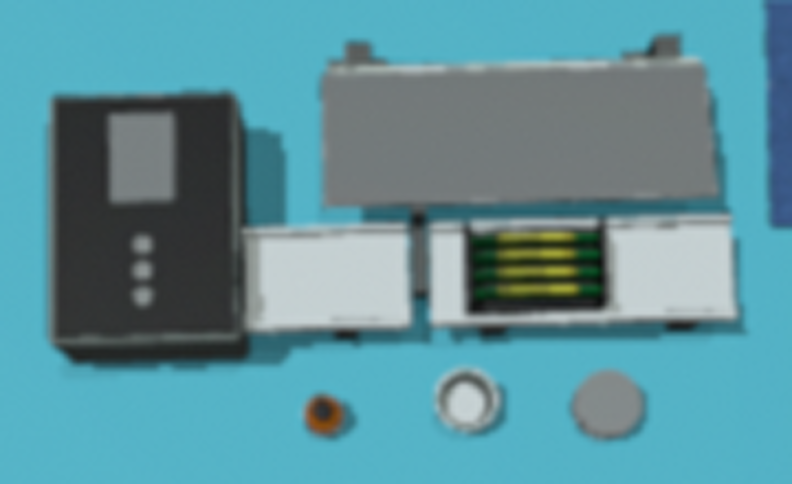

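View pics/sidez.png

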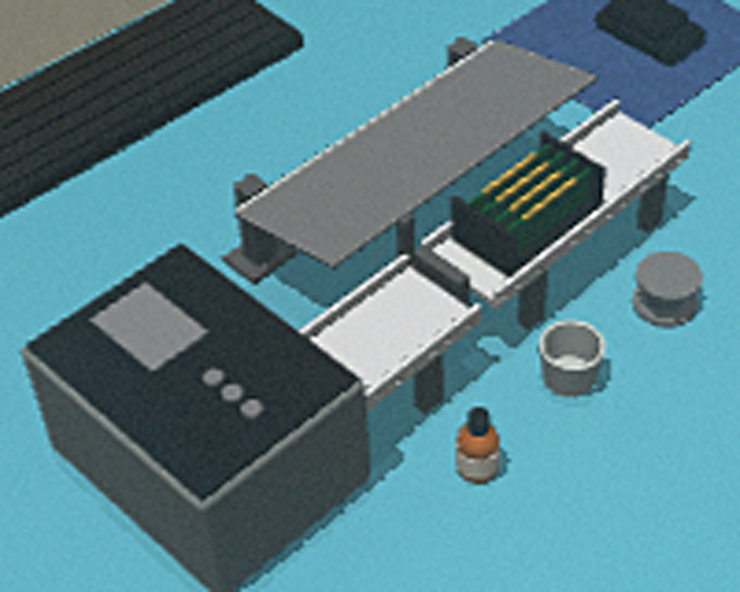

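```bash
cat > h.py <<'E'
import numpy as np
from rig import camera_info
C={n:camera_info(n) for n in('side','top')}
def proj(n,X):
    c=C[n];p=np.asarray(X)@c['R'].T+c['t'];return np.stack([c['fx']*p[:,0]/p[:,2]+c['cx'],c['fy']*p[:,1]/p[:,2]+c['cy']],1)
def full(n,p):
    s,o=(4.4,(245,130)) if n=='top' else (3.7,(190,120))
    return (np.asarray(p,float)+.5)/s-.5+o
def T(p,L):
    x,y,a=p;L=np.asarray(L,float)/1000;c,s=np.cos(a),np.sin(a)
    return np.stack([x+c*L[:,0]-s*L[:,1],y+s*L[:,0]+c*L[:,1],L[:,2]],1)
E
cat > fit.py <<'E'
from h import *
from scipy.optimize import least_squares
L={'top':[((145,290,115),(52,95)),((145,140,115),(235,93)),((-55,290,115),(50,338)),((-55,140,115),(240,338)),((41,-250,77),(730,215)),((-41,-250,77),(738,322)),((165,75,82),(330,66)),((165,-235,82),(705,60)),((48,75,105),(324,205)),((48,-235,105),(718,195))],
'side':[((-55,140,115),(366,385)),((-55,290,115),(204,504)),((145,290,115),(24,350)),((145,140,115),(180,245)),((165,75,82),(237,213)),((48,75,105),(333,264)),((48,-235,105),(596,77)),((165,-235,82),(490,41)),((41,-250,77),(617,102)),((-41,-250,77),(690,147))]}
f=lambda p:np.concatenate([(proj(n,T(p,[l for l,_ in L[n]]))-full(n,[q for _,q in L[n]])).ravel() for n in L])
r=least_squares(f,[.6,-.1,0],loss='soft_l1');print('station',r.x,np.round(f(r.x).reshape(-1,2),1).tolist())
K={'top':[((33,-55),(606,217)),((-33,-55),(606,308)),((33,55),(468,226)),((-33,55),(468,313))],'side':[((33,-55),(545,133)),((-33,-55),(604,170)),((33,55),(456,198)),((-33,55),(515,243))]}
def g(d): return np.concatenate([(proj(n,T(r.x,[(l[0]+d[0],l[1]+d[1],110) for l,_ in K[n]]))-full(n,[q for _,q in K[n]])).ravel() for n in K])
k=least_squares(g,[0,-100]);print('rack',k.x,np.round(g(k.x).reshape(-1,2),1).tolist())
E
python3 fit.py
```

```text
station [0.50309061 0.0117777  0.04070199] [[-1.6, -0.8], [0.1, -1.5], [-1.2, 1.1], [-0.1, -0.1], [-0.1, -0.6], [-0.5, -1.8], [-2.6, 1.3], [-0.5, 0.3], [-0.6, 0.5], [-0.4, 0.4], [1.1, -1.9], [-0.3, 1.1], [-1.5, -1.0], [1.1, -2.1], [-0.1, -0.0], [0.9, 0.4], [1.4, -0.4], [2.3, -0.5], [-0.2, -1.4], [0.5, -1.9]]
rack [ -2.85538304 -89.35224979] [[-0.7, 0.8], [0.2, -0.9], [-1.4, -0.3], [-0.7, -1.2], [0.6, -0.4], [1.7, -0.2], [-0.5, 0.2], [0.7, -0.7]]
```

The fit agrees to about 1 px (~3 mm). The station is at (0.503, 0.012) with yaw 0.041, and the rack is at station y ≈ -89, so its rear end is at ≈ -144. I'll turn the tool so that tool x points along the feed and tool y points across towards the treadle, which takes +1.143 rad about world z.

```bash
python3 -m handwheel '[{"hand":0.2,"turn":-0.95},{"hand":0.2,"turn":-0.95},{"hand":0.2,"turn":-0.95},{"hand":0.2,"turn":-0.95},{"hand":0.2,"turn":-0.95},{"hand":0.2,"turn":-0.95},{"hand":0.2,"turn":-0.95},{"hand":0.2,"turn":-0.95},{"hand":0.2,"turn":-0.95},{"hand":0.2,"turn":-0.95},{"hand":0.2,"turn":-0.95},{"hand":0.2,"turn":-0.95},{"hand":0.2,"turn":-0.95},{"hand":0.2,"turn":-0.95},{"hand":0.2,"turn":-0.95}]'
cat > st.py <<'E'
from h import *
from rig import observe
from scipy.spatial.transform import Rotation as R
s=observe();p=s['position'];S=(.5031,.0118,.0407)
M=R.from_quat(s['eef_rot']).as_matrix();d=p[:2]-S[:2];c,n=np.cos(S[2]),np.sin(S[2])
print('t',s['time_s'],'st xyz mm',np.round(1000*np.array([c*d[0]+n*d[1],-n*d[0]+c*d[1],p[2]]),1),'yaw err',np.arctan2(M[1,1],M[0,1])-S[2],'zt',np.round(M[:,2],3),'F',np.round(s['contact_force'],1),'gap',s['finger_gap'],'q',np.round(s['qpos'],2))
E
python3 st.py
```

```text
t 0.1 st xyz mm [-243.8 -559.6  230.7] yaw err -1.1426365049166547 zt [-0.001  0.001 -1.   ] F [0.2 0.  0.8] gap 0.08554594504415121 q [ 1.06  0.42 -0.01  1.61  0.    1.11 -0.05]schema error: expected keys hand, dx, dy, dz, turn
```

```bash
python3 -m handwheel '[{"hand":0.2,"dx":0,"dy":0,"dz":0,"turn":-0.95},{"hand":0.2,"dx":0,"dy":0,"dz":0,"turn":-0.95},{"hand":0.2,"dx":0,"dy":0,"dz":0,"turn":-0.95},{"hand":0.2,"dx":0,"dy":0,"dz":0,"turn":-0.95},{"hand":0.2,"dx":0,"dy":0,"dz":0,"turn":-0.95},{"hand":0.2,"dx":0,"dy":0,"dz":0,"turn":-0.95},{"hand":0.2,"dx":0,"dy":0,"dz":0,"turn":-0.95},{"hand":0.2,"dx":0,"dy":0,"dz":0,"turn":-0.95},{"hand":0.2,"dx":0,"dy":0,"dz":0,"turn":-0.95},{"hand":0.2,"dx":0,"dy":0,"dz":0,"turn":-0.95},{"hand":0.2,"dx":0,"dy":0,"dz":0,"turn":-0.95},{"hand":0.2,"dx":0,"dy":0,"dz":0,"turn":-0.95},{"hand":0.2,"dx":0,"dy":0,"dz":0,"turn":-0.95},{"hand":0.2,"dx":0,"dy":0,"dz":0,"turn":-0.95},{"hand":0.2,"dx":0,"dy":0,"dz":0,"turn":-0.95}]'; python3 st.py
```

```text
time_s: 1.35
position: [0.2823, -0.5574, 0.2309]
eef_rot: [0.692, 0.722, 0.0, -0.0]
contact_force: [0.5, 0.8, 0.2]
finger_gap: 0.0683
t 1.35 st xyz mm [-243.8 -559.7  230.9] yaw err 0.0010197006180567639 zt [-0.     0.001 -1.   ] F [0.5 0.8 0.2] gap 0.0683263848759218 q [ 1.22  0.43 -0.23  1.61  0.1   1.12  1.01]
```

With the gap at 68 mm the finger centres sit about ±41 mm from the TCP. TCP at station x +40 therefore puts the fingers at x ≈ -1 and +81. Next I move above station (40, -180).

```bash
python3 -m handwheel '[{"hand":0.2,"dx":0.95,"dy":0.71,"dz":0,"turn":0},{"hand":0.2,"dx":0.95,"dy":0.71,"dz":0,"turn":0},{"hand":0.2,"dx":0.95,"dy":0.71,"dz":0,"turn":0},{"hand":0.2,"dx":0.95,"dy":0.71,"dz":0,"turn":0},{"hand":0.2,"dx":0.95,"dy":0.71,"dz":0,"turn":0},{"hand":0.2,"dx":0.95,"dy":0.71,"dz":0,"turn":0},{"hand":0.2,"dx":0.95,"dy":0.71,"dz":0,"turn":0},{"hand":0.2,"dx":0.95,"dy":0.71,"dz":0,"turn":0},{"hand":0.2,"dx":0.95,"dy":0.71,"dz":0,"turn":0},{"hand":0.2,"dx":0.95,"dy":0.71,"dz":0,"turn":0},{"hand":0.2,"dx":0.95,"dy":0.71,"dz":0,"turn":0},{"hand":0.2,"dx":0.95,"dy":0.71,"dz":0,"turn":0},{"hand":0.2,"dx":0.95,"dy":0.71,"dz":0,"turn":0},{"hand":0.2,"dx":0.95,"dy":0.71,"dz":0,"turn":0},{"hand":0.2,"dx":0.95,"dy":0.71,"dz":0,"turn":0},{"hand":0.2,"dx":0.95,"dy":0.71,"dz":0,"turn":0},{"hand":0.2,"dx":0,"dy":0,"dz":0.8,"turn":0},{"hand":0.2,"dx":0,"dy":0,"dz":0.8,"turn":0},{"hand":0.2,"dx":0,"dy":0,"dz":0.8,"turn":0},{"hand":0.2,"dx":0,"dy":0,"dz":0,"turn":0}]'; python3 st.py
python3 - <<'E'
from rig import *
import cv2
a=get_image('top');cv2.imwrite('pics/t1.png',cv2.resize(a[110:260,230:430],None,fx=3.9,fy=3.9,interpolation=2))
a=get_image('side');cv2.imwrite('pics/s1.png',cv2.resize(a[60:260,190:450],None,fx=3,fy=3,interpolation=2))
E
```

```text
time_s: 3.02
position: [0.5499, -0.1665, 0.1676]
eef_rot: [0.693, 0.721, -0.001, -0.002]
contact_force: [-0.7, -0.4, -0.4]
finger_gap: 0.0682
t 3.0167 st xyz mm [  39.5 -180.1  167.6] yaw err -0.002414273582739393 zt [-0.005  0.002 -1.   ] F [-0.7 -0.4 -0.4] gap 0.06820363669363208 q [ 0.57  0.43 -0.42  1.79  0.21  0.97  0.11]
```

View pics/t1.png

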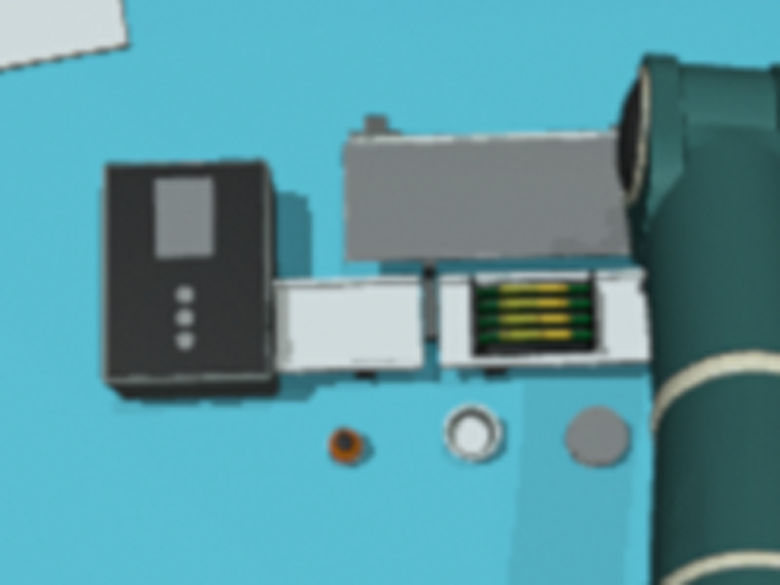

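View pics/s1.png

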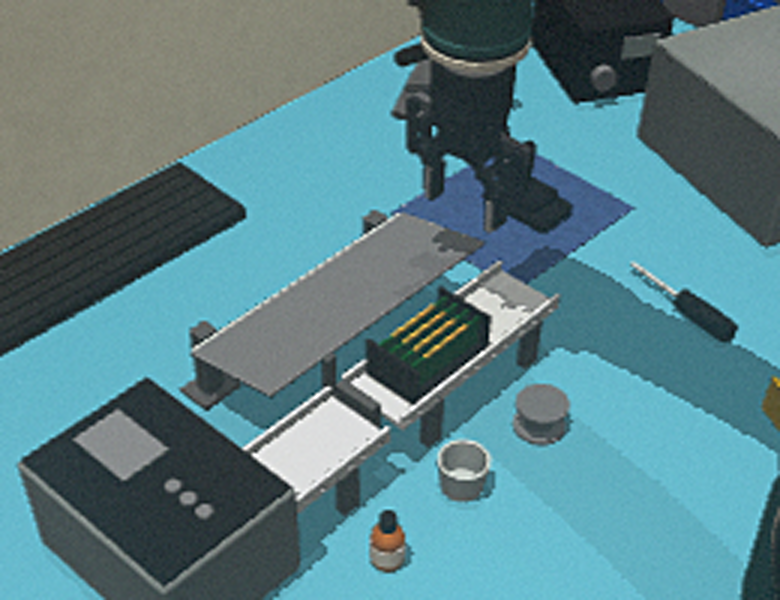

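Run:
```python
from h import *
for z in (150,158,167,175,182):
    q=proj('side',T((.5031,.0118,.0407),[(81,-180,z),(-1,-180,z)])); print(z,np.round((q-[190,60])*3))
```

```text
150 [[430. 216.]
 [493. 251.]]
158 [[430. 209.]
 [493. 245.]]
167 [[430. 202.]
 [494. 238.]]
175 [[431. 195.]
 [495. 231.]]
182 [[431. 190.]
 [495. 225.]]
```

The tips show at (432,198) and (491,228), the expected spots across the chute, and lie about 7 mm above the TCP height. Now I go down in stages, watching the force.

```bash
python3 -m handwheel '[{"hand":0.2,"dx":0,"dy":0,"dz":0.8,"turn":0},{"hand":0.2,"dx":0,"dy":0,"dz":0.8,"turn":0},{"hand":0.2,"dx":0,"dy":0,"dz":0.6,"turn":0},{"hand":0.2,"dx":0,"dy":0,"dz":0.4,"turn":0},{"hand":0.2,"dx":0,"dy":0,"dz":0,"turn":0},{"hand":0.2,"dx":0,"dy":0,"dz":0,"turn":0}]'; python3 st.py
python3 -m handwheel '[{"hand":0.2,"dx":0,"dy":0,"dz":0.3,"turn":0},{"hand":0.2,"dx":0,"dy":0,"dz":0.3,"turn":0},{"hand":0.2,"dx":0,"dy":0,"dz":0,"turn":0}]'; python3 st.py
```

```text
time_s: 3.62
position: [0.5522, -0.1672, 0.1072]
eef_rot: [0.694, 0.72, 0.0, 0.0]
contact_force: [-0.8, -0.5, 0.6]
finger_gap: 0.0681
t 3.6167 st xyz mm [  41.7 -180.8  107.2] yaw err -0.002820663792724748 zt [ 0.001 -0.    -1.   ] F [-0.8 -0.5  0.6] gap 0.06812881032484683 q [ 0.55  0.51 -0.4   1.83  0.25  0.85  0.07]
time_s: 3.87
position: [0.5518, -0.1672, 0.0906]
eef_rot: [0.694, 0.72, 0.0, 0.0]
contact_force: [2.5, -1.7, 3.5]
finger_gap: 0.0683
t 3.8667 st xyz mm [  41.4 -180.9   90.6] yaw err -0.002875697760541661 zt [ 0. -0. -1.] F [ 2.5 -1.7  3.5] gap 0.06826232305516261 q [ 0.54  0.53 -0.39  1.84  0.27  0.82  0.06]
```

```bash
python3 -m handwheel '[{"hand":0.2,"dx":0,"dy":0,"dz":0.25,"turn":0},{"hand":0.2,"dx":0,"dy":0,"dz":0.25,"turn":0},{"hand":0.2,"dx":0,"dy":0,"dz":0.16,"turn":0},{"hand":0.2,"dx":0,"dy":0,"dz":0,"turn":0},{"hand":0.2,"dx":0,"dy":0,"dz":0,"turn":0}]'; python3 st.py
python3 - <<'E'
from rig import *
import cv2
a=get_image('top');cv2.imwrite('pics/t2.png',cv2.resize(a[110:260,230:430],None,fx=3.9,fy=3.9,interpolation=2))
a=get_image('side');cv2.imwrite('pics/s2.png',cv2.resize(a[100:260,190:390],None,fx=3.7,fy=3.7,interpolation=2))
E
```

```text
time_s: 4.28
position: [0.5516, -0.1673, 0.075]
eef_rot: [0.694, 0.72, -0.0, -0.0]
contact_force: [-4.7, 0.0, 8.4]
finger_gap: 0.0682
t 4.2833 st xyz mm [  41.2 -180.9   75. ] yaw err -0.0028984344705693596 zt [-0. -0. -1.] F [-4.7  0.   8.4] gap 0.06821639410953585 q [ 0.54  0.56 -0.38  1.84  0.28  0.79  0.05]
```

View pics/s2.png

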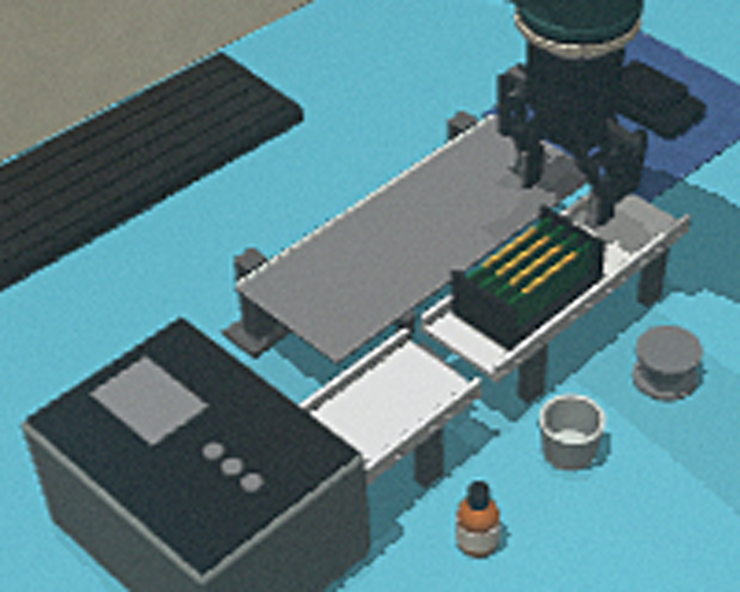

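View pics/t2.png

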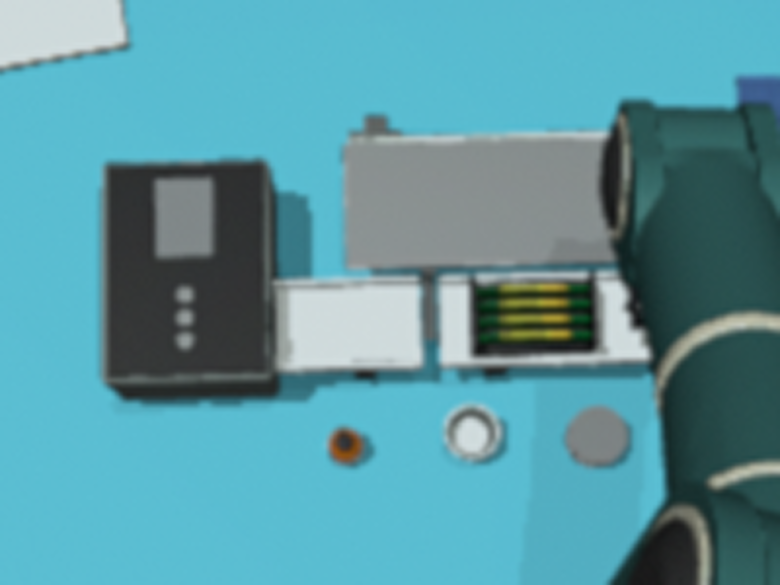

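The blade no longer shows above the floor near (450,350) in the side view. I'll check the gate angle from the treadle's front corner at (337,362).

Run:
```python
from h import *
for th in (0,.1,.15,.19,.23,.26):
    z=83+117*np.sin(.19-th)
    print(th,np.round((proj('side',T((.5031,.0118,.0407),[(48,75,z)]))-[190,100])*3.7))
```

```text
0 [[335. 338.]]
0.1 [[336. 349.]]
0.15 [[336. 354.]]
0.19 [[337. 358.]]
0.23 [[337. 362.]]
0.26 [[337. 366.]]
```

The gate angle is about 0.22, so it is open and the rod-like margin is good on both sides. Now I start pushing.

```bash
python3 -m handwheel '[{"hand":0.2,"dx":0.25,"dy":0,"dz":0,"turn":0},{"hand":0.2,"dx":0.25,"dy":0,"dz":0,"turn":0},{"hand":0.2,"dx":0.2,"dy":0,"dz":0,"turn":0},{"hand":0.2,"dx":0.2,"dy":0,"dz":0,"turn":0},{"hand":0.2,"dx":0.2,"dy":0,"dz":0,"turn":0},{"hand":0.2,"dx":0.2,"dy":0,"dz":0,"turn":0},{"hand":0.2,"dx":0.2,"dy":0,"dz":0,"turn":0},{"hand":0.2,"dx":0.2,"dy":0,"dz":0,"turn":0},{"hand":0.2,"dx":0.2,"dy":0,"dz":0,"turn":0},{"hand":0.2,"dx":0.2,"dy":0,"dz":0,"turn":0}]'; python3 st.py
python3 - <<'E'
from rig import *
import cv2
a=get_image('side');cv2.imwrite('pics/s3.png',cv2.resize(a[100:260,190:390],None,fx=3.7,fy=3.7,interpolation=2))
E
```

```text
time_s: 5.22
position: [0.5505, -0.1159, 0.0756]
eef_rot: [0.694, 0.72, -0.0, 0.001]
contact_force: [0.1, -8.2, 8.0]
finger_gap: 0.0681
t 5.2167 st xyz mm [  42.2 -129.6   75.6] yaw err -0.004080582058028845 zt [ 0.002 -0.002 -1.   ] F [ 0.1 -8.2  8. ] gap 0.06805359030968543 q [ 0.46  0.53 -0.39  1.88  0.28  0.78 -0.05]
```

View pics/s3.png

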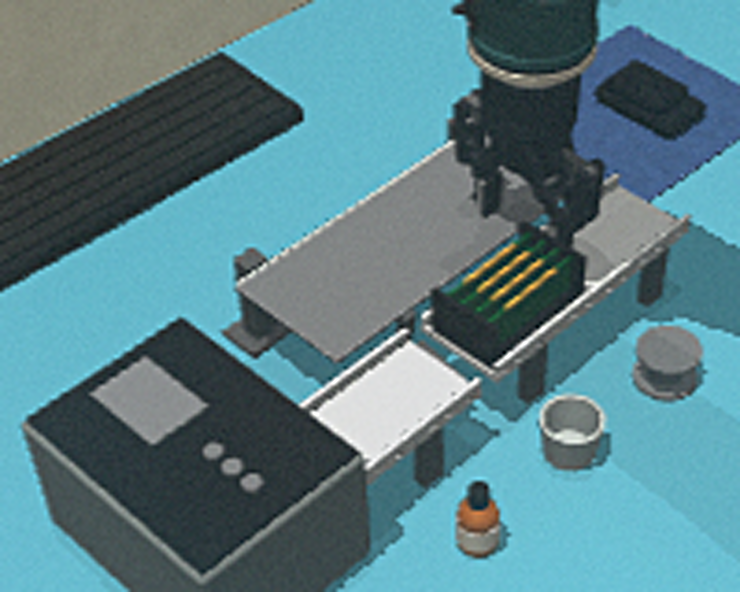

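The rack is moving square in the chute and the gate is still open. About 149 mm remains, so I'll push 110 mm and look at the force.

```bash
python3 -m handwheel '[{"hand":0.2,"dx":0.22,"dy":0,"dz":0,"turn":0},{"hand":0.2,"dx":0.22,"dy":0,"dz":0,"turn":0},{"hand":0.2,"dx":0.22,"dy":0,"dz":0,"turn":0},{"hand":0.2,"dx":0.22,"dy":0,"dz":0,"turn":0},{"hand":0.2,"dx":0.22,"dy":0,"dz":0,"turn":0},{"hand":0.2,"dx":0.22,"dy":0,"dz":0,"turn":0},{"hand":0.2,"dx":0.22,"dy":0,"dz":0,"turn":0},{"hand":0.2,"dx":0.22,"dy":0,"dz":0,"turn":0},{"hand":0.2,"dx":0.22,"dy":0,"dz":0,"turn":0},{"hand":0.2,"dx":0.22,"dy":0,"dz":0,"turn":0}]'; python3 st.py
python3 -m handwheel '[{"hand":0.2,"dx":0.22,"dy":0,"dz":0,"turn":0},{"hand":0.2,"dx":0.22,"dy":0,"dz":0,"turn":0},{"hand":0.2,"dx":0.22,"dy":0,"dz":0,"turn":0},{"hand":0.2,"dx":0.22,"dy":0,"dz":0,"turn":0},{"hand":0.2,"dx":0.22,"dy":0,"dz":0,"turn":0},{"hand":0.2,"dx":0.22,"dy":0,"dz":0,"turn":0},{"hand":0.2,"dx":0.22,"dy":0,"dz":0,"turn":0},{"hand":0.2,"dx":0.22,"dy":0,"dz":0,"turn":0},{"hand":0.2,"dx":0.22,"dy":0,"dz":0,"turn":0},{"hand":0.2,"dx":0.22,"dy":0,"dz":0,"turn":0}]'; python3 st.py
python3 - <<'E'
from rig import *
import cv2
a=get_image('side');cv2.imwrite('pics/s4.png',cv2.resize(a[100:260,190:390],None,fx=3.7,fy=3.7,interpolation=2))
a=get_image('top');cv2.imwrite('pics/t4.png',cv2.resize(a[110:260,230:430],None,fx=3.9,fy=3.9,interpolation=2))
E
```

```text
time_s: 6.1
position: [0.5488, -0.0614, 0.0759]
eef_rot: [0.694, 0.72, 0.0, 0.002]
contact_force: [0.4, -10.7, 12.3]
finger_gap: 0.0684
t 6.1 st xyz mm [ 42.7 -75.   75.9] yaw err -0.004439259131908298 zt [ 0.002 -0.002 -1.   ] F [  0.4 -10.7  12.3] gap 0.06836764522203065 q [ 0.37  0.52 -0.4   1.91  0.28  0.77 -0.15]
time_s: 6.93
position: [0.5467, -0.0063, 0.0758]
eef_rot: [0.694, 0.72, 0.0, 0.001]
contact_force: [-0.1, -10.8, 10.6]
finger_gap: 0.0683
t 6.9333 st xyz mm [ 42.8 -19.9  75.8] yaw err -0.0044245332071922855 zt [ 0.002 -0.002 -1.   ] F [ -0.1 -10.8  10.6] gap 0.06830001617293167 q [ 0.28  0.51 -0.4   1.92  0.29  0.76 -0.25]
```

View pics/s4.png

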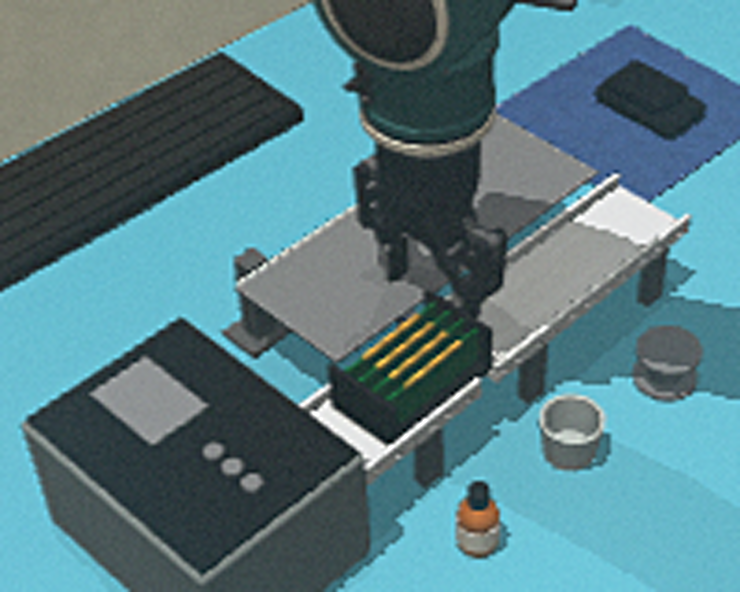

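View pics/t4.png

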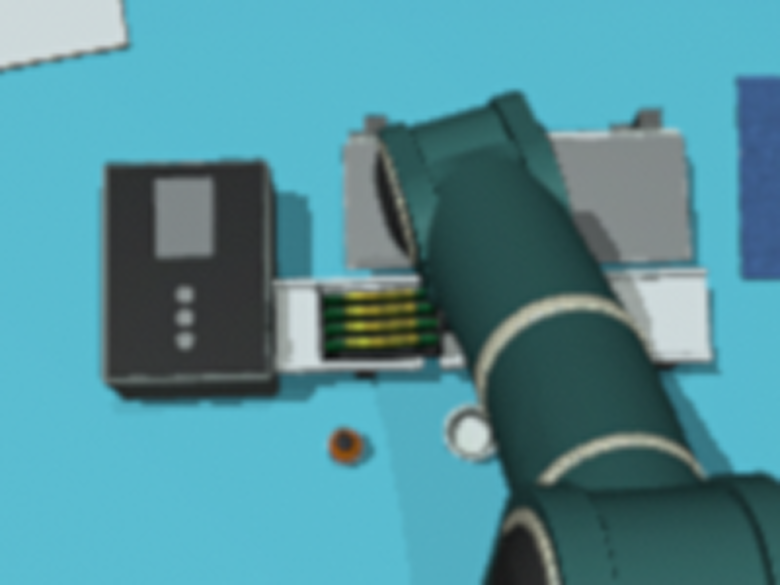

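The rack is most of the way, with about 39 mm to go. I'll push 30 mm and then creep until the force rises.

```bash
python3 -m handwheel '[{"hand":0.2,"dx":0.2,"dy":0,"dz":0,"turn":0},{"hand":0.2,"dx":0.2,"dy":0,"dz":0,"turn":0},{"hand":0.2,"dx":0.2,"dy":0,"dz":0,"turn":0},{"hand":0.2,"dx":0.2,"dy":0,"dz":0,"turn":0},{"hand":0.2,"dx":0.2,"dy":0,"dz":0,"turn":0},{"hand":0.2,"dx":0.2,"dy":0,"dz":0,"turn":0}]'; python3 st.py
python3 -m handwheel '[{"hand":0.2,"dx":0.12,"dy":0,"dz":0,"turn":0},{"hand":0.2,"dx":0.1,"dy":0,"dz":0,"turn":0}]'; python3 st.py
```

```text
time_s: 7.53
position: [0.5454, 0.0238, 0.0757]
eef_rot: [0.694, 0.72, -0.0, 0.001]
contact_force: [0.7, -10.7, 11.6]
finger_gap: 0.0684
t 7.5333 st xyz mm [42.8 10.3 75.7] yaw err -0.004318648906506274 zt [ 0.002 -0.002 -1.   ] F [  0.7 -10.7  11.6] gap 0.06836591550113554 q [ 0.23  0.51 -0.41  1.92  0.29  0.76 -0.31]
time_s: 7.7
position: [0.5452, 0.0295, 0.0757]
eef_rot: [0.694, 0.72, 0.0, 0.001]
contact_force: [1.2, -10.2, 10.9]
finger_gap: 0.0682
t 7.7 st xyz mm [42.8 16.  75.7] yaw err -0.003939704344280266 zt [ 0.002 -0.002 -1.   ] F [  1.2 -10.2  10.9] gap 0.06817542056947325 q [ 0.22  0.51 -0.41  1.92  0.29  0.76 -0.32]
```

```bash
for i in 1; do python3 -m handwheel '[{"hand":0.2,"dx":0.1,"dy":0,"dz":0,"turn":0},{"hand":0.2,"dx":0.06,"dy":0,"dz":0,"turn":0}]'; done; python3 st.py
python3 -m handwheel '[{"hand":0.2,"dx":0.08,"dy":0,"dz":0,"turn":0},{"hand":0.2,"dx":0,"dy":0,"dz":0,"turn":0}]'; python3 st.py
```

```text
time_s: 7.87
position: [0.5451, 0.0335, 0.0757]
eef_rot: [0.694, 0.72, 0.0, 0.001]
contact_force: [1.5, -10.0, 11.6]
finger_gap: 0.0683
t 7.8667 st xyz mm [42.8 20.  75.7] yaw err -0.003988209859704495 zt [ 0.002 -0.002 -1.   ] F [  1.5 -10.   11.6] gap 0.06830817414839598 q [ 0.21  0.51 -0.41  1.92  0.29  0.76 -0.33]
time_s: 8.03
position: [0.545, 0.0338, 0.0757]
eef_rot: [0.694, 0.72, -0.001, 0.002]
contact_force: [0.6, -18.8, 13.4]
finger_gap: 0.0682
t 8.0333 st xyz mm [42.7 20.3 75.7] yaw err -0.004508248966580898 zt [ 0.002 -0.004 -1.   ] F [  0.6 -18.8  13.4] gap 0.06821294778344211 q [ 0.21  0.51 -0.41  1.92  0.29  0.76 -0.33]
```

```bash
python3 -m handwheel '[{"hand":0.2,"dx":0.08,"dy":0,"dz":0,"turn":0},{"hand":0.2,"dx":0.08,"dy":0,"dz":0,"turn":0},{"hand":0.2,"dx":0,"dy":0,"dz":0,"turn":0}]'; python3 st.py
python3 - <<'E'
from rig import *
import cv2
a=get_image('side');cv2.imwrite('pics/s5.png',cv2.resize(a[100:260,190:390],None,fx=3.7,fy=3.7,interpolation=2))
E
```

```text
time_s: 8.28
position: [0.5449, 0.0339, 0.0757]
eef_rot: [0.695, 0.719, -0.003, 0.003]
contact_force: [-0.8, -38.7, 16.4]
finger_gap: 0.0685
t 8.2833 st xyz mm [42.7 20.4 75.7] yaw err -0.006727443896845084 zt [ 0.001 -0.008 -1.   ] F [ -0.8 -38.7  16.4] gap 0.06845284391766071 q [ 0.2   0.51 -0.41  1.92  0.3   0.77 -0.34]
```

View pics/s5.png

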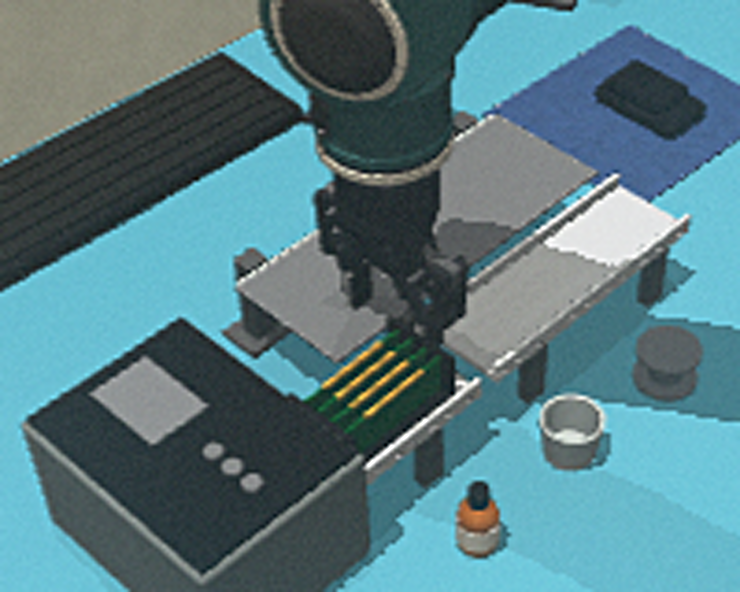

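The rack is hard against the reader: it stalled at TCP y 20.4 while the force rose to 39 N. I'll ease off, back away a few mm with the gate still held, then rise straight up.

```bash
python3 -m handwheel '[{"hand":0.2,"dx":-0.12,"dy":0,"dz":0,"turn":0},{"hand":0.2,"dx":-0.12,"dy":0,"dz":0,"turn":0},{"hand":0.2,"dx":-0.12,"dy":0,"dz":0,"turn":0},{"hand":0.2,"dx":-0.1,"dy":0,"dz":0,"turn":0},{"hand":0.2,"dx":0,"dy":0,"dz":0,"turn":0}]'; python3 st.py
python3 -m handwheel '[{"hand":0.2,"dx":0,"dy":0,"dz":-0.2,"turn":0},{"hand":0.2,"dx":0,"dy":0,"dz":-0.2,"turn":0},{"hand":0.2,"dx":0,"dy":0,"dz":-0.2,"turn":0},{"hand":0.2,"dx":0,"dy":0,"dz":-0.2,"turn":0},{"hand":0.2,"dx":0,"dy":0,"dz":-0.2,"turn":0},{"hand":0.2,"dx":0,"dy":0,"dz":-0.3,"turn":0},{"hand":0.2,"dx":0,"dy":0,"dz":-0.5,"turn":0},{"hand":0.2,"dx":0,"dy":0,"dz":-0.8,"turn":0},{"hand":0.2,"dx":0,"dy":0,"dz":-0.8,"turn":0},{"hand":0.2,"dx":0,"dy":0,"dz":-0.8,"turn":0}]'; python3 st.py
```

```text
time_s: 8.75
position: [0.5451, 0.0298, 0.0756]
eef_rot: [0.693, 0.721, 0.001, 0.0]
contact_force: [0.0, 1.2, 7.7]
finger_gap: 0.0682
t 8.75 st xyz mm [42.7 16.2 75.6] yaw err -0.0023165923450544842 zt [ 0.002  0.001 -1.   ] F [0.  1.2 7.7] gap 0.06823796387839386 q [ 0.22  0.51 -0.41  1.92  0.29  0.76 -0.32]
time_s: 9.58
position: [0.544, 0.0294, 0.1814]
eef_rot: [0.693, 0.72, -0.0, -0.0]
contact_force: [-0.0, -0.7, 1.2]
finger_gap: 0.0678
t 9.5833 st xyz mm [ 41.5  15.9 181.4] yaw err -0.002503950103503856 zt [-0.  0. -1.] F [-0.  -0.7  1.2] gap 0.06777963020631073 q [ 0.27  0.37 -0.46  1.85  0.19  0.97 -0.24]
```

Next I move clear, backwards along the chute (−y) and up, so the cameras can see the result.

```bash
python3 -m handwheel '[{"hand":0.2,"dx":-0.4,"dy":0,"dz":-0.8,"turn":0},{"hand":0.2,"dx":-0.8,"dy":0,"dz":-0.6,"turn":0},{"hand":0.2,"dx":-0.9,"dy":0,"dz":0,"turn":0},{"hand":0.2,"dx":-0.9,"dy":0,"dz":0,"turn":0},{"hand":0.2,"dx":-0.9,"dy":0,"dz":0,"turn":0},{"hand":0.2,"dx":-0.9,"dy":0,"dz":0,"turn":0},{"hand":0.2,"dx":-0.9,"dy":0,"dz":0,"turn":0},{"hand":0.2,"dx":-0.9,"dy":0,"dz":0,"turn":0},{"hand":0.2,"dx":-0.9,"dy":0,"dz":0,"turn":0},{"hand":0.2,"dx":-0.9,"dy":0,"dz":0,"turn":0},{"hand":0.2,"dx":-0.9,"dy":0,"dz":0,"turn":0},{"hand":0.2,"dx":-0.5,"dy":0,"dz":0,"turn":0},{"hand":0.2,"dx":0,"dy":0,"dz":0,"turn":0},{"hand":0.2,"dx":0,"dy":0,"dz":0,"turn":0}]'; python3 st.py
python3 - <<'E'
from rig import *
import cv2
a=get_image('side');cv2.imwrite('pics/s6.png',cv2.resize(a[120:280,190:390],None,fx=3.7,fy=3.7,interpolation=2))
a=get_image('top');cv2.imwrite('pics/t6.png',cv2.resize(a[130:240,245:425],None,fx=4.4,fy=4.4,interpolation=2))
E
```

```text
time_s: 10.75
position: [0.5535, -0.2152, 0.215]
eef_rot: [0.694, 0.72, 0.0, -0.0]
contact_force: [0.7, 0.3, 0.1]
finger_gap: 0.0686
t 10.75 st xyz mm [  41.1 -228.9  215. ] yaw err -0.0032488342164073564 zt [-0.     0.001 -1.   ] F [0.7 0.3 0.1] gap 0.0685809389134117 q [ 0.6   0.4  -0.36  1.7   0.16  1.07  0.23]
```

View pics/s6.png

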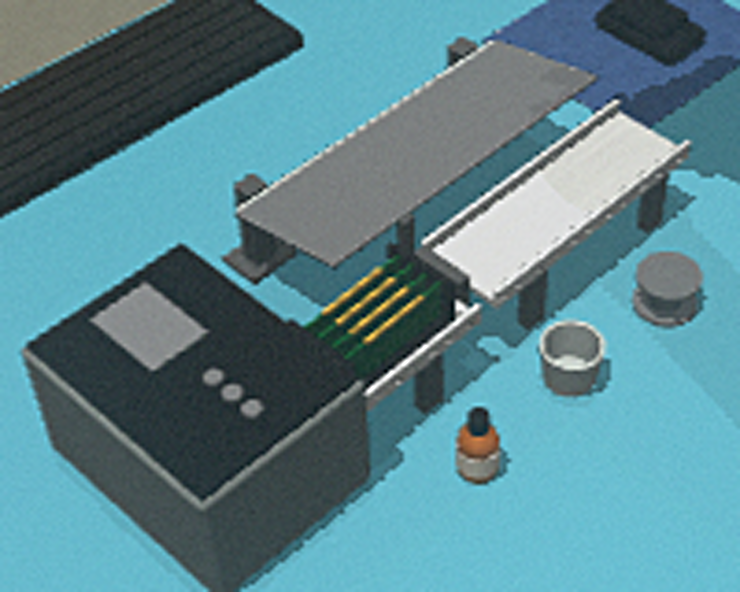

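View pics/t6.png

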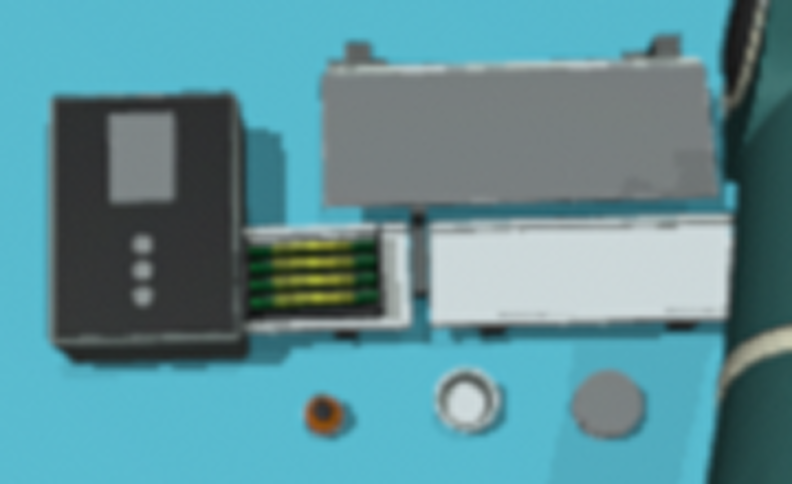

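Run:
```python
from h import *
for y in (25,27,30,33): print(y,np.round((proj('top',T((.5031,.0118,.0407),[(0,y,110)]))-[245,130])*4.4))
from rig import *
print(sign_off())
```

```text
25 [[385. 263.]]
27 [[383. 263.]]
30 [[379. 263.]]
33 [[375. 263.]]
the job is handed in; nothing more can be done
None
```

The rack of circuit boards is home against the board reader, and the gate came up shut behind it. I handed the job in at about 10.9 s of the 42 s allowed.

I opened the gate with one fingertip on the treadle, to a gate angle of about 0.22. With it held, I pushed the rack along the chute with the other finger. I then eased off, backed the finger 4 mm clear with the gate still held, and rose straight up to let the gate shut.

**What the last checks showed:**
- **Rack home:** the push stalled at station y +20.4 while the push force rose from 10 N to 39 N. In the side and top pictures the rack stands square and flat against the reader.
- **Gate shut:** the treadle is back at its starting position and the blade stands up behind the rack.
- **Surroundings:** the flux bottle, tin and reel are at the same pixel positions as at the start. I did not re-measure the screwdriver, parts tray or mouse, though the arm never went near the table around them.
- **Robot clear:** at the end the arm was well above the chute and the force reading was about zero.

**One check disagreed slightly:** the top picture puts the rack's rear end at station y +27 instead of +30. That is within the roughly 3 mm error of my position fit, so I trusted the hard stall in the push force.

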